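# Close the draught shield and tare the balance by a touch-free sensor

## Task

Tare the laboratory balance: gently push the sliding glass lid on top of its weighing chamber fully shut, then point down at the round touch-free sensor pod, holding the fingertips about 4 cm above the middle of its top for two seconds without touching it, and afterwards take the hand well away from it. Keep the hand from over the round pod until the lid is shut, and never hold it low over the oblong pod, which would print instead; touch neither pod. Leave the bottles, the jar and the spoon standing or lying as they are.

Things in the scene. Friction and masses are not known exactly. Their poses are not given: they have to be found in the camera images.
- balance: White laboratory balance, fixed to the bench, 340 mm deep (its x), 200 mm wide (its y), 180 mm high with a glass weighing chamber and a rear tower; the front 120 mm (control panel) is only 65 mm high. Origin at the centre of its underside on the bench; x points from its front (robot side) to its rear, y to its left, z up.
- lid (a joint): How far the glass lid on top of the balance stands open, in m: 0 is fully shut (rubber end stop), 0.095 fully open. The lid slides along the balance's x, to the rear as it opens, so it is shut by pushing towards the balance's front (-x, towards the robot). It slides stiffly (about 1.5 N) and stays where it is left. It is a glass pane 150 x 200 x 6 mm with a thin aluminium edging, its upper side 187 mm above the bench.
- push_face (a point): Middle of the upright push face on the lid, moving with it. The face is a black plastic plate 110 mm wide (y) and 30 mm high that looks to the balance's rear (+x); this point lies on the face, 15 mm above the lid's pane and 202 mm above the bench; behind the face (+x) 95 mm of bare flat pane gives room for the fingertips. In front of it a 45 mm long ramp slopes down to the pane, so the whole is a wedge that cannot be pinched. Axes as the balance's.
- round_pod_top (a point): Centre of the top of the round sensor pod (tare): a white plastic disc 60 mm across at the top (64 mm at the foot) and 30 mm high, with a round dark window, fixed on the bench on one side of the balance, left or right. It senses a hand within 30 mm sideways of its middle. z points up.
- oblong_pod_top (a point): Centre of the top of the oblong sensor pod (print), on the other side of the balance: white plastic, 44 x 100 mm and 30 mm high (long side along its y), with a long dark window, fixed on the bench. It would react to a hand over its middle with the fingertips less than about 8 cm above it. z points up.
- wash_bottle_mid (a point): Loose translucent wash bottle with a bent white spout, 64 mm across, about 187 mm high; the point is on its axis 80 mm above the bench. Leave alone.
- amber_bottle_mid (a point): Loose amber glass bottle with a black cap, 70 mm across, 150 mm high; the point is on its axis 75 mm above the bench. Leave alone.
- jar_mid (a point): Loose small glass jar with a white lid, 52 mm across, 50 mm high; the point is on its axis 25 mm above the bench. Leave alone.
- spatula_grip (a point): Loose steel lab spoon 180 mm long lying on the bench; the point is on its handle. Leave alone.
Things that resemble listed ones, but are neither listed nor needed, are in the scene too. Of the things shaped like the part that bears jar_mid, the clear glass one is meant. What is shaped like the part that bears round_pod_top but yellow is not meant.

How it is judged (in metres and radians):
On the way, in this order (a step that is already met when the one before it is completed fails the run):
1. the lid is pushed fully shut (within 6 mm) (value of joint lid below 0.006 m), for 0.2 s.
2. with the lid shut, the fingertips dwell for 1.5 s over the round pod: grasp point within 30 mm sideways of its middle and 25 to 95 mm above its top (fingertips some 5 to 75 mm above) (value of joint lid below 0.006 m and z of the grasp point in the frame of round_pod_top between 0.025 and 0.095 m and horizontal distance between the grasp point and round_pod_top below 0.03 m), for 1.5 s.
At the end, for the whole second after the job is handed in: The lid is shut within 6 mm; the hand (grasp point) is more than 12 cm from the round pod's top; the bottles, jar and spoon are within 15 mm of where they stood, and the bottles and jar are upright (value of joint lid below 0.006 m and distance between the grasp point and round_pod_top above 0.12 m and distance of each of wash_bottle_mid, amber_bottle_mid, jar_mid, spatula_grip from where it was at the start of the episode below 0.015 m and angle between each of wash_bottle_mid, amber_bottle_mid, jar_mid's own z axis and vertical below 0.3 rad); the robot touches nothing.
It fails at once if a sensor pod is touched (contact force between any of the fingers, the arm and round_pod above 0.5 N or contact force between any of the fingers, the arm and oblong_pod above 0.5 N).
It fails at once if the hand is low over the oblong pod (grasp point within 30 mm sideways of its middle and less than 95 mm above its top) (horizontal distance between the grasp point and oblong_pod_top below 0.03 m and z of the grasp point in the frame of oblong_pod_top below 0.095 m).
It fails at once if the hand is low over the round pod (same zone) while the lid is more than 10 mm open (value of joint lid above 0.01 m and horizontal distance between the grasp point and round_pod_top below 0.03 m and z of the grasp point in the frame of round_pod_top below 0.095 m).
It fails at once if the balance or its lid is pushed hard (over 60 N) (contact force between any of the fingers, the arm and balance above 60 N).
It fails at once if a bystander is moved 15 mm, lifted or tipped (not (distance of each of wash_bottle_mid, amber_bottle_mid, jar_mid, spatula_grip from where it was at the start of the episode below 0.015 m and angle between each of wash_bottle_mid, amber_bottle_mid, jar_mid's own z axis and vertical below 0.3 rad)).
It also fails if it takes over 51 s, if anything falls off the work surface, if the arm or the gripper's body presses on something with over 40 N, if the wrist force passes 120 N, or if a joint passes its speed limit or range.

## Robot

A 7-joint arm with a two-finger parallel gripper is mounted at the origin on the work surface. World frame = base frame: x ahead of the robot, y to its left, z up, the work surface at z = 0. Lengths are in mm, angles in rad, forces in N, time in s.
With the tool pointing down it reaches from about 350 to 900 mm from the base axis. Payload 19.9 kg.
Tool frame: the origin (TCP) lies on the centre line of the jaws, within the pads' length; the fingertips stand 22 mm ahead of it and the grasp point (between the pads) lies 3 mm ahead of it; z points along the fingers, y is the direction in which the jaws open and shut (so a half turn about z gives the same grasp; the last joint's range is limited). The gripper opens to 94 mm and grips with 3 to 60 N. Pads are 16 mm wide; open, the fingers measure 119 mm over their backs; the gripper's body (75 mm by 177 mm) begins 78 mm behind the grasp point.
Start: joints at [1.226, 0.417, -0.01, 1.614, 0.005, 1.111, -0.053], TCP at [186.962, -596.361, 227.425] pointing down, gripper open.
Joint ranges: [-2.81, 2.81], [-0.39, 2.02], [-1.27, 1.25], [0.06, 2.57], [-1.19, 4.33], [0.19, 2], [-2.82, 2.82]. Speed limits (rad/s): [1.89, 1.89, 2.39, 2.39, 3.01, 3.01, 3.01].

## Interface

Orientations are given as a unit quaternion [w, x, y, z].
In Python, from bench import bot gives the robot as it stands. The module is installed in compiled form; this text tells all that it offers.
- The arm moves only by the tool send_rows, never from a script. Its argument "commands" is a list of rows, each a list of 3 entries, a list of its own where there are three numbers: the shift along the world's x, y, z in mm, then the turn, a rotation vector about the world's x, y, z in rad, then the gripper command: -1 is shut, 1 is fully open, values between are in proportion. In form: [[[x, y, z], [ax, ay, az], grip], ...]. A call has exactly 8 rows; each row is the pose to reach, as a shift and turn from the pose commanded when the call began; what a row does not reach only later rows make up. A row lasts 1/8 s, in which the tool goes at most 62.5 mm and 10.7 degrees, less where a joint would pass 70% of its speed; a pose out of reach is approached as far as the arm can. A call with a gripper value outside its range is refused whole. The fingers move at their own pace and stop on an object; the grip force is fixed at half the most. Time passes only in rows, so rows that repeat a pose let the fingers close, or fill a call up. It gives the time, the measured TCP pose, the force and the opening at its end, in the units of the state.
- bot.read_state(): the state, without advancing time (a new reading comes with each control period).
- bot.camera(name): name is "scene" or "top" or "wrist"; returns the picture (384x512x3 uint8, red, green, blue); there is no depth.
- bot.get_calibration(name): a dict with "fovy" (degrees; the focal length in pixels is half the picture's height over the tangent of half this angle, whatever the lens; pixels are square), "cx", "cy" (the principal point, pixels), "extrinsics" (4x4, takes a point from camera to world coordinates). Camera axes: x right, y down, z forward; pixel columns grow to the right and rows downward; lengths in mm; the calibration is good to about 2 mm. A picture is of the moment at which its call begins: read the wrist's pose just before it. get_calibration takes no time and is no camera call; for the wrist camera it gives the pose at the moment of the call.
- bot.finish_job(): hands the job in, once; it reports no verdict.
Trained networks look in the newest picture that a camera, given by its name, has taken for a name from the list of things; names that differ only in an ending like _2 or _b are one class to them, and where a whole thing is asked for, a point or a joint stands for the part that bears it (a point fixed in the world has none). Each returns a list of dicts, best first, with "p" (0 to 1); they miss things now and then, are a little off and sometimes report something else, mostly with a low value. They report only what shows in the picture. A call takes as long as a camera call. They do not tell look-alikes from the thing itself.
- bot.recognise(camera, query): "position" ([x, y, z] in mm, in world coordinates, good to about 4 mm: the middle of the surface that is visible of it).
- bot.spot_point(camera, query): "position" ([x, y, z] in mm, in world coordinates, good to about 4 mm: a listed point, or the origin of a listed thing).
The state is a dict: "time": time; "joint_pos": joint angles; "qvel": joint speeds; "effort": joint torques, N m; "tool_pos": TCP position; "tool_rot": TCP orientation; "wrist_force": force on the tool from outside, world axes, zero at the start; "moment": the same for the moment, N m; "opening": opening from 0.0 (shut) to 1.0 (fully open).
Only numpy, scipy, OpenCV 4.12 (cv2) and the standard library are available. Lean on these libraries where they do the work, as an engineer would, in place of code of your own. Each camera call takes 0.05 s, during which the arm holds its last target.

## Working session

There is one attempt and no reset: what is moved stays moved. The work goes in short steps, Python scripts to look and compute and a tool call to move; the robot and the scene stay as the last step left them, time stands still between calls to the robot, and variables do not carry over. Pictures are saved under pics/ and viewed, and the job is handed in when it is done.

Besides the shell and the picture viewer there is one more tool, called after ">>>" as name([rows], argument=value, ...), one row to a line, values as JSON. send_rows: Moves the arm, as the interface text tells. Its arguments: {"type":"object","properties":{"commands":{"type":"array","items":{"type":"array"}}},"required":["commands"]}

```bash
mkdir -p pics; python3 - <<'E'
from bench import bot
import cv2, numpy as np
s=bot.read_state()
print({k:np.round(v,3).tolist() for k,v in s.items()})
for c in ["scene","top"]:
    im=bot.camera(c); cv2.imwrite(f"pics/{c}0.png",im[:,:,::-1])
    for q in ["balance","push_face","round_pod_top","oblong_pod_top","wash_bottle_mid","amber_bottle_mid","jar_mid","spatula_grip"]:
        print(c,q,[(np.round(d["position"]).tolist(),round(d["p"],2)) for d in bot.spot_point(c,q)][:4])
print(bot.read_state()["time"])
E
```

```text
{'time': 0.0, 'joint_pos': [1.226, 0.418, -0.01, 1.614, 0.005, 1.111, -0.053], 'qvel': [-0.0, -0.002, 0.0, 0.002, -0.002, -0.001, -0.0], 'effort': [0.0, -85.126, 0.639, -42.6, -0.049, 0.019, 0.0], 'tool_pos': [186.873, -596.053, 226.852], 'tool_rot': [-0.001, 0.988, 0.151, -0.0], 'wrist_force': [-0.027, -0.069, -1.176], 'moment': [0.012, -0.051, 0.046], 'opening': 1.001}
scene balance [([556.0, 8.0, 1.0], 0.77)]
scene push_face [([616.0, 10.0, 202.0], 0.66)]
scene round_pod_top [([439.0, -329.0, 30.0], 0.73), ([474.0, -435.0, 27.0], 0.51), ([555.0, 11.0, 1.0], 0.5)]
scene oblong_pod_top [([476.0, 313.0, 29.0], 0.82)]
scene wash_bottle_mid [([681.0, 335.0, 81.0], 0.63)]
scene amber_bottle_mid []
scene jar_mid [([281.0, 349.0, 24.0], 0.72), ([330.0, 248.0, 21.0], 0.68), ([713.0, -303.0, 75.0], 0.52), ([306.0, 148.0, 23.0], 0.51)]
scene spatula_grip [([333.0, -289.0, 7.0], 0.75)]
top balance [([563.0, 5.0, -2.0], 0.64)]
top push_face [([615.0, 16.0, 203.0], 0.62)]
top round_pod_top [([445.0, -328.0, 33.0], 0.72), ([477.0, -430.0, 31.0], 0.71)]
top oblong_pod_top [([481.0, 314.0, 28.0], 0.89)]
top wash_bottle_mid [([680.0, 336.0, 80.0], 0.6), ([712.0, -301.0, 75.0], 0.37)]
top amber_bottle_mid [([712.0, -301.0, 77.0], 0.93)]
top jar_mid [([331.0, 252.0, 23.0], 0.8), ([280.0, 345.0, 24.0], 0.63), ([305.0, 145.0, 27.0], 0.51)]
top spatula_grip [([336.0, -288.0, 11.0], 0.87)]
0.9
```

View pics/scene0.png

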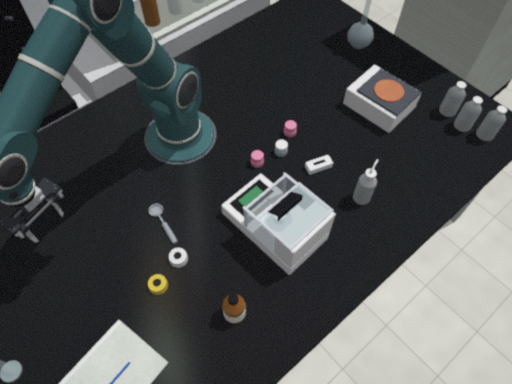

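View pics/top0.png

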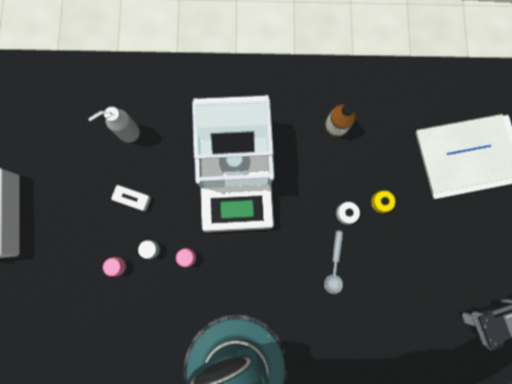

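The top view shows the white round pod at px (348,212), the yellow look-alike at (383,201) and the balance at (236,165) with its black wedge at (233,142). The amber bottle is at (340,120) and the spoon runs from (338,235) to (333,284). Next I'll get the balance's yaw by overlaying a wireframe.

```bash
cat > h.py <<'E'
from bench import bot
import cv2, numpy as np
def proj(c,P):
    k=bot.get_calibration(c); E=np.linalg.inv(np.array(k["extrinsics"])); P=np.atleast_2d(np.array(P,float))
    f=192/np.tan(np.radians(k["fovy"])/2)
    q=P@E[:3,:3].T+E[:3,3]
    return np.c_[k["cx"]+f*q[:,0]/q[:,2],k["cy"]+f*q[:,1]/q[:,2]]
E
python3 - <<'E'
from h import *
im0=cv2.imread("pics/top0.png")
k=bot.get_calibration("top");print(k["fovy"],k["cx"],k["cy"],np.round(k["extrinsics"],3).tolist())
def box(o,yaw,x0,x1,y0,y1,z):
    c,s=np.cos(yaw),np.sin(yaw)
    return [[o[0]+c*x-s*y,o[1]+s*x+c*y,z] for x,y in [(x0,y0),(x1,y0),(x1,y1),(x0,y1)]]
tiles=[]
for yaw in [-0.04,0,0.04,0.08]:
    im=cv2.resize(im0[80:245,160:310],None,fx=2.6,fy=2.6,interpolation=cv2.INTER_CUBIC)
    o=(560,7)
    for z,x0,x1,col in [(65,-170,-50,(0,0,255)),(180,-50,170,(255,0,0))]:
        p=(proj("top",box(o,yaw,x0,x1,-100,100,z))-[160,80])*2.6
        cv2.polylines(im,[p.astype(int)],True,col,1)
    tiles.append(im)
t=np.vstack([np.hstack(tiles[:2]),np.hstack(tiles[2:])]);t=cv2.resize(t,(600,int(600*t.shape[0]/t.shape[1]))) if t.shape[0]>600 else t
t=t[:600] if t.shape[0]<=600 else cv2.resize(t,None,fx=600/t.shape[0],fy=600/t.shape[0])
cv2.imwrite("pics/ov.png",t)
E
```

```text
52.38975115035976 254.5160585243283 190.25889130007505 [[0.005, -0.987, 0.162, 315.958], [-1.0, -0.009, -0.024, -23.523], [0.025, -0.162, -0.987, 1160.003], [0.0, 0.0, 0.0, 1.0]]
```

View pics/ov.png

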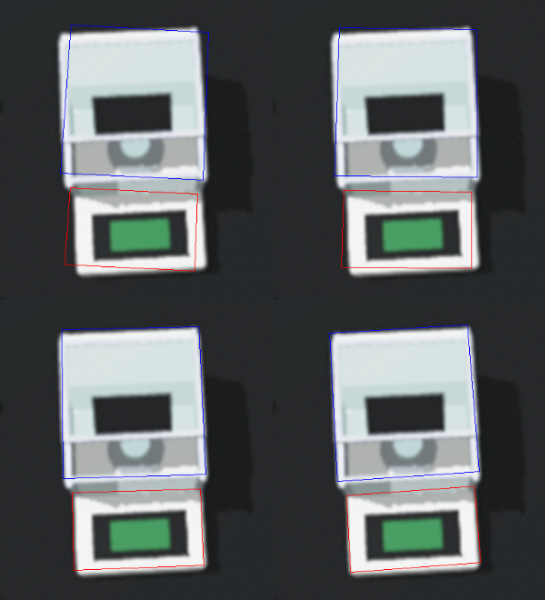

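The yaw is about 0.045 rad, and an image check agrees with the push face being near (616,13,202). I'll rise and travel behind the face at a safe height, with the jaws half shut and aligned to the balance's y.

>>> send_rows([
  [[10,10,55],[0,0,-0.05],0],
  [[40,50,90],[0,0,-0.1],0],
  [[80,100,105],[0,0,-0.15],0],
  [[120,150,105],[0,0,-0.2],0],
  [[160,200,105],[0,0,-0.258],0],
  [[200,250,105],[0,0,-0.258],0],
  [[240,300,105],[0,0,-0.258],0],
  [[280,350,105],[0,0,-0.258],0],
])

```text
time: 1.9
tool_pos: [461.2, -253.1, 332.7]
tool_rot: [0.0, 1.0, 0.023, 0.0]
wrist_force: [0.9, -1.2, 0.3]
opening: 0.5
```

>>> send_rows([
  [[40,50,0],[0,0,0],0],
  [[80,100,0],[0,0,0],0],
  [[120,150,0],[0,0,0],0],
  [[160,200,0],[0,0,0],0],
  [[190,240,0],[0,0,0],0],
  [[200,258,0],[0,0,0],0],
  [[200,258,0],[0,0,0],0],
  [[200,258,0],[0,0,0],0],
])

```text
time: 2.9
tool_pos: [659.8, 1.6, 332.6]
tool_rot: [0.0, 1.0, 0.022, -0.0]
wrist_force: [1.1, -0.5, -0.2]
opening: 0.496
```

```bash
python3 - <<'E'
from h import *
s=bot.read_state(); print(s["time"],np.round(s["tool_pos"],1),np.round(s["wrist_force"],1))
for c in ["wrist","scene","top"]:
    im=bot.camera(c); cv2.imwrite(f"pics/{c}1.png",im[:,:,::-1])
    print(c,[(np.round(d["position"]).tolist(),round(d["p"],2)) for d in bot.spot_point(c,"push_face")][:3])
print(np.round(bot.get_calibration("wrist")["extrinsics"],3).tolist())
E
```

```text
2.9 [659.8   1.6 332.6] [ 1.1 -0.5 -0.2]
wrist [([616.0, 14.0, 204.0], 0.68)]
scene [([554.0, 13.0, -1.0], 0.73), ([611.0, 9.0, 203.0], 0.56)]
top [([332.0, 253.0, 26.0], 0.66)]
[[0.046, -0.961, -0.272, 739.439], [-0.999, -0.044, -0.012, 5.262], [-0.001, 0.272, -0.962, 490.447], [0.0, 0.0, 0.0, 1.0]]
```

View pics/wrist1.png

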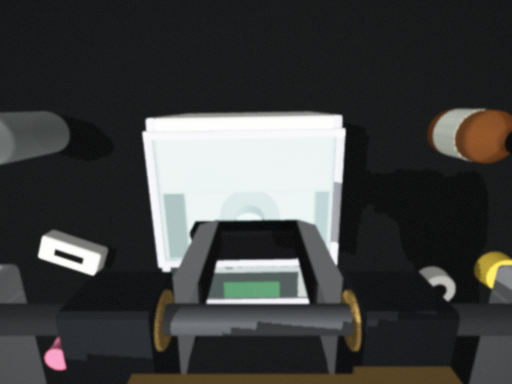

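View pics/scene1.png

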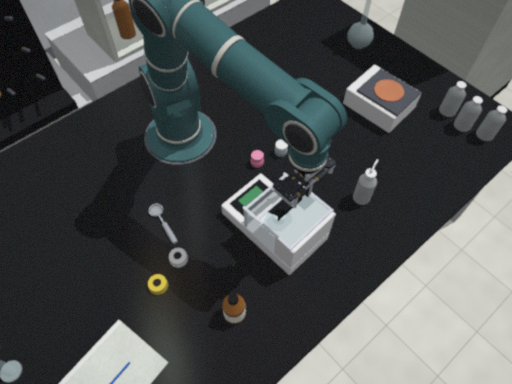

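The wrist view shows the push face's upper edge at about (192..308, 222), between the fingers and behind them. I'll turn those pixels into a position.

```bash
python3 - <<'E'
from h import *
s=bot.read_state(); print(s["time"],np.round(s["tool_pos"],1))
im=bot.camera("wrist");k=bot.get_calibration("wrist");E=np.array(k["extrinsics"]);f=192/np.tan(np.radians(k["fovy"])/2)
cv2.imwrite("pics/w2.png",cv2.resize(im[180:310,140:360,::-1],None,fx=3.5,fy=3.5,interpolation=cv2.INTER_CUBIC))
old=np.array([[0.046,-0.961,-0.272,739.439],[-0.999,-0.044,-0.012,5.262],[-0.001,0.272,-0.962,490.447]])
for u,v,z in [(192,222,217),(250,222,217),(308,222,217),(144,135,187),(342,130,187)]:
    d=old[:,:3]@[(u-k["cx"])/f,(v-k["cy"])/f,1]; print(u,v,np.round(old[:,3]+d*(z-old[2,3])/d[2],1))
E
```

```text
3.2 [660.    2.5 332.7]
192 222 [626.8  64.  217. ]
250 222 [629.4   7.5 217. ]
308 222 [632.1 -49.  217. ]
144 135 [705.4 117.1 187. ]
342 130 [719.4 -79.7 187. ]
```

View pics/w2.png

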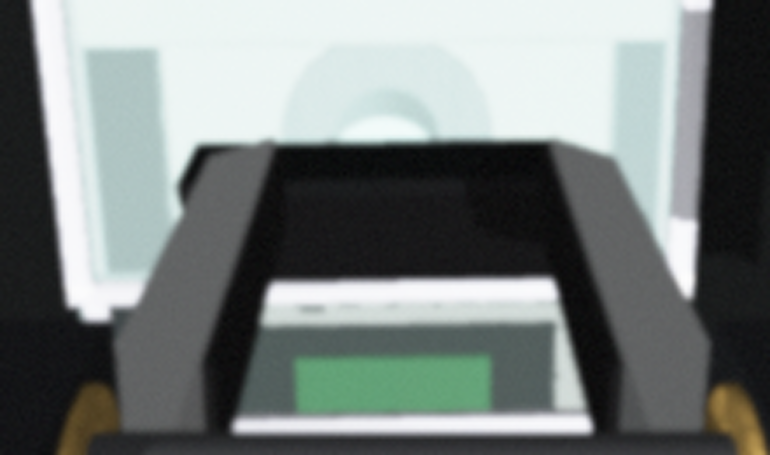

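The line at v≈221 is the face's bottom edge at z=187, which puts it at x≈616, the same as the networks reported. The hand is 44 mm behind the face, so I'll descend there.

>>> send_rows([
  [[0,4,-20],[0,0,0],0],
  [[0,8,-45],[0,0,0],0],
  [[0,8,-65],[0,0,0],0],
  [[0,8,-85],[0,0,0],0],
  [[0,8,-100],[0,0,0],0],
  [[0,8,-108],[0,0,0],0],
  [[0,8,-113],[0,0,0],0],
  [[0,8,-113],[0,0,0],0],
])

```text
time: 4.25
tool_pos: [660.3, 11.2, 219.5]
tool_rot: [-0.0, 1.0, 0.023, 0.0]
wrist_force: [0.3, 0.0, 0.4]
opening: 0.502
```

```bash
python3 - <<'E'
from h import *
s=bot.read_state(); print(s["time"],np.round(s["tool_pos"],1),np.round(s["wrist_force"],1))
im=bot.camera("wrist"); cv2.imwrite("pics/w3.png",im[:,:,::-1])
im=bot.camera("scene"); cv2.imwrite("pics/s3.png",cv2.resize(im[120:290,190:400,::-1],None,fx=3.5,fy=3.5))
E
```

```text
4.25 [660.3  11.2 219.5] [0.3 0.  0.4]
```

View pics/w3.png

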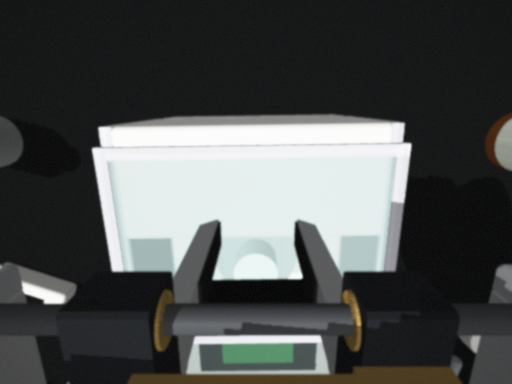

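View pics/s3.png

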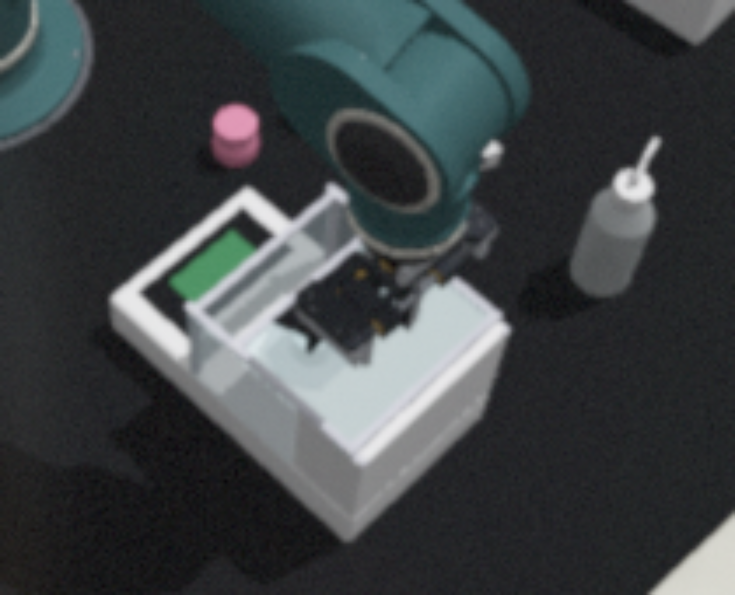

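The fingertips hang about 10 mm above the bare pane, behind the black face. I'll push slowly towards the front.

>>> send_rows([
  [[-10,-0.5,0],[0,0,0],0],
  [[-20,-1,0],[0,0,0],0],
  [[-27,-1.2,0],[0,0,0],0],
  [[-32,-1.5,0],[0,0,0],0],
  [[-37,-1.7,0],[0,0,0],0],
  [[-43,-2,0],[0,0,0],0],
  [[-49,-2.2,0],[0,0,0],0],
  [[-55,-2.5,0],[0,0,0],0],
])

```text
time: 5.35
tool_pos: [604.8, 8.5, 219.4]
tool_rot: [0.0, 1.0, 0.023, -0.0]
wrist_force: [1.4, -1.6, 1.3]
opening: 0.504
```

>>> send_rows([
  [[-4,-0.2,0],[0,0,0],0],
  [[-8,-0.4,0],[0,0,0],0],
  [[-12,-0.5,0],[0,0,0],0],
  [[-15,-0.7,0],[0,0,0],0],
  [[-18,-0.8,0],[0,0,0],0],
  [[-21,-1,0],[0,0,0],0],
  [[-24,-1.1,0],[0,0,0],0],
  [[-27,-1.2,0],[0,0,0],0],
])

```text
time: 6.35
tool_pos: [578.0, 7.5, 219.4]
tool_rot: [-0.0, 1.0, 0.023, -0.0]
wrist_force: [2.0, -1.7, 0.0]
opening: 0.502
```

```bash
python3 - <<'E'
from h import *
s=bot.read_state(); print(s["time"],np.round(s["tool_pos"],1),np.round(s["wrist_force"],1))
im=bot.camera("scene"); cv2.imwrite("pics/s4.png",cv2.resize(im[120:290,190:400,::-1],None,fx=3.5,fy=3.5))
E
```

```text
6.35 [578.    7.5 219.4] [ 2.  -1.7  0. ]
```

View pics/s4.png

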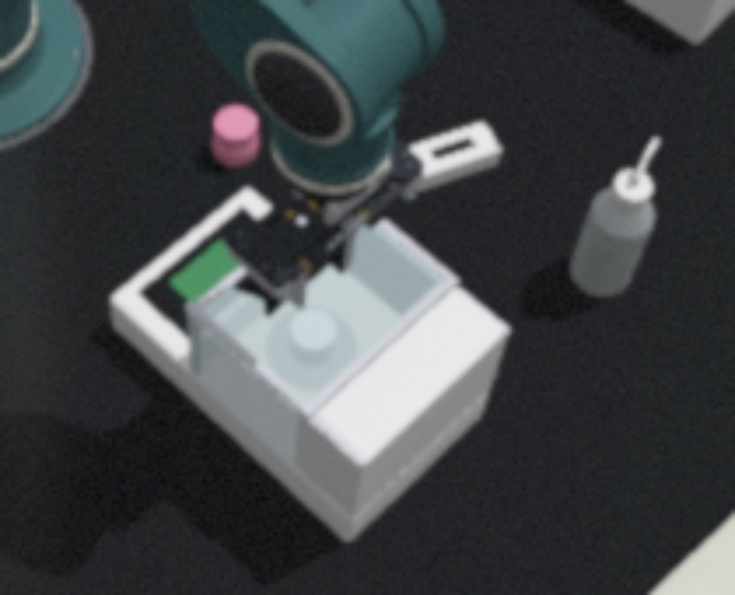

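The lid moves with the hand, with its rear edge now past the tower's front. I'll continue in 2 mm steps, watching the force.

>>> send_rows([
  [[-1,0,0],[0,0,0],0],
  [[-2,0,0],[0,0,0],0],
  [[-3,0,0],[0,0,0],0],
  [[-4,0,0],[0,0,0],0],
  [[-5,0,0],[0,0,0],0],
  [[-6,-0.3,0],[0,0,0],0],
  [[-7,-0.3,0],[0,0,0],0],
  [[-8,-0.3,0],[0,0,0],0],
])

```text
time: 7.4
tool_pos: [570.1, 7.3, 219.4]
tool_rot: [-0.0, 1.0, 0.023, 0.0]
wrist_force: [1.7, -1.2, -0.7]
opening: 0.497
```

>>> send_rows([
  [[-1,0,0],[0,0,0],0],
  [[-2,0,0],[0,0,0],0],
  [[-3,0,0],[0,0,0],0],
  [[-4,0,0],[0,0,0],0],
  [[-4.5,0,0],[0,0,0],0],
  [[-5,0,0],[0,0,0],0],
  [[-5.5,0,0],[0,0,0],0],
  [[-6,-0.3,0],[0,0,0],0],
])

```text
time: 8.4
tool_pos: [567.3, 7.1, 219.7]
tool_rot: [-0.0, 1.0, 0.023, 0.004]
wrist_force: [31.4, 0.9, -20.7]
opening: 0.499
```

That's the end stop: 31 N and the motion stalled. I'll back off and rise.

>>> send_rows([
  [[2,0,0],[0,0,0],0],
  [[5,0,0],[0,0,0],0],
  [[15,0.5,0],[0,0,0],0],
  [[25,1,15],[0,0,0],0],
  [[30,1,50],[0,0,0],0],
  [[30,1,85],[0,0,0],0],
  [[30,1,110],[0,0,0],0],
  [[30,1,115],[0,0,0],0],
])

```text
time: 9.4
tool_pos: [594.9, 8.0, 335.7]
tool_rot: [0.0, 1.0, 0.023, 0.001]
wrist_force: [-0.1, -0.1, -0.3]
opening: 0.498
```

```bash
python3 - <<'E'
from h import *
s=bot.read_state(); print(s["time"],np.round(s["tool_pos"],1),np.round(s["wrist_force"],1))
for c in ["wrist","scene"]:
    im=bot.camera(c); cv2.imwrite(f"pics/{c}5.png",cv2.resize(im[120:290,190:400,::-1],None,fx=3.5,fy=3.5) if c=="scene" else im[:,:,::-1])
    for q in ["push_face","round_pod_top","balance"]:
        print(c,q,[(np.round(d["position"]).tolist(),round(d["p"],2)) for d in bot.spot_point(c,q)][:3])
E
```

```text
9.4 [594.9   8.  335.7] [-0.1 -0.1 -0.3]
wrist push_face [([555.0, 11.0, 202.0], 0.85)]
wrist round_pod_top []
wrist balance []
scene push_face [([556.0, 7.0, 202.0], 0.84)]
scene round_pod_top [([476.0, -433.0, 26.0], 0.87), ([437.0, -326.0, 32.0], 0.85)]
scene balance [([558.0, 9.0, -1.0], 0.68)]
```

View pics/scene5.png

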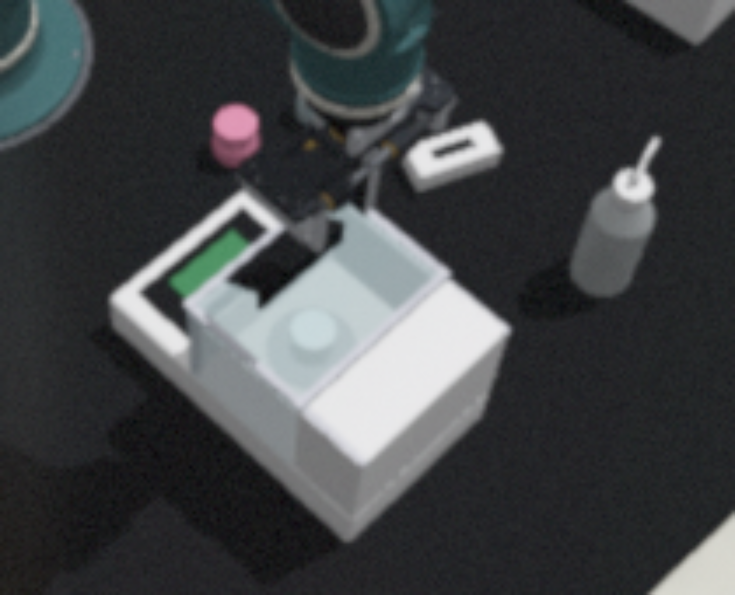

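View pics/wrist5.png

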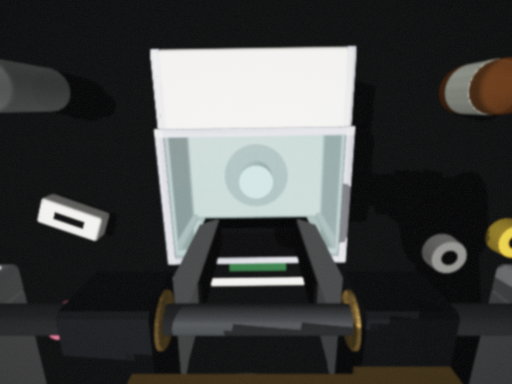

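The lid looks flush at the front, and the face now reads x≈556, having moved 60 mm to the stop. I'll fly high to the white round pod, shutting the fingers to point.

>>> send_rows([
  [[-15,-35,0],[0,0,0],-1],
  [[-37,-80,0],[0,0,0],-1],
  [[-60,-130,0],[0,0,0],-1],
  [[-83,-180,0],[0,0,0],-1],
  [[-106,-230,0],[0,0,0],-1],
  [[-128,-280,0],[0,0,0],-1],
  [[-146,-318,0],[0,0,0],-1],
  [[-154,-336,0],[0,0,0],-1],
])

```text
time: 10.8
tool_pos: [438.9, -330.0, 334.1]
tool_rot: [-0.0, 1.0, 0.022, -0.0]
wrist_force: [0.7, 0.4, -0.3]
opening: 0.004
```

>>> send_rows([
  [[0,0,0],[0,0,0],-1],
  [[0,0,0],[0,0,0],-1],
  [[0,0,-15],[0,0,0],-1],
  [[0,0,-35],[0,0,0],-1],
  [[0,0,-55],[0,0,0],-1],
  [[0,0,-70],[0,0,0],-1],
  [[0,0,-70],[0,0,0],-1],
  [[0,0,-70],[0,0,0],-1],
])

```text
time: 11.8
tool_pos: [440.5, -328.1, 264.9]
tool_rot: [0.0, 1.0, 0.023, 0.0]
wrist_force: [0.0, -0.2, -0.9]
opening: 0.003
```

```bash
python3 - <<'E'
from h import *
s=bot.read_state(); print(s["time"],np.round(s["tool_pos"],1),np.round(s["wrist_force"],1))
for c in ["wrist","scene","top"]:
    im=bot.camera(c); cv2.imwrite(f"pics/{c}6.png",im[:,:,::-1])
    for q in ["push_face","round_pod_top"]:
        print(c,q,[(np.round(d["position"]).tolist(),round(d["p"],2)) for d in bot.spot_point(c,q)][:3])
    for P in [(441,-328,30)]: print(proj(c,P))
E
```

```text
11.8 [ 440.5 -328.1  264.9] [ 0.  -0.2 -0.9]
wrist push_face []
wrist round_pod_top [([438.0, -323.0, 30.0], 0.97), ([474.0, -432.0, 31.0], 0.59)]
[[256.58772184 166.6733917 ]]
scene push_face [([549.0, 6.0, 200.0], 0.98), ([711.0, -303.0, 74.0], 0.16)]
scene round_pod_top [([435.0, -326.0, 30.0], 0.77), ([475.0, -432.0, 26.0], 0.57)]
[[177.17619057 256.41687654]]
top push_face [([558.0, 15.0, 202.0], 0.68)]
top round_pod_top [([438.0, -327.0, 34.0], 0.72)]
[[348.99887634 211.45215954]]
```

View pics/wrist6.png

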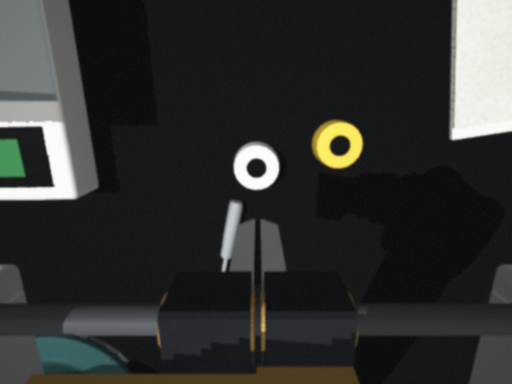

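View pics/scene6.png

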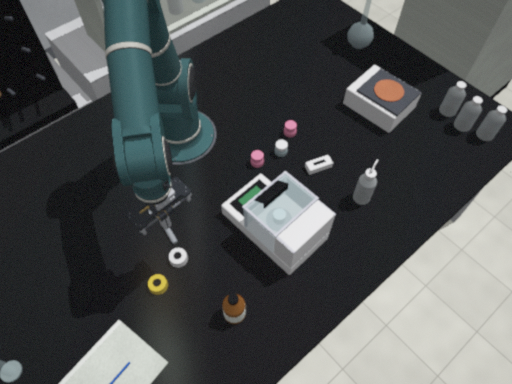

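The white pod is centred at px (256.5,167) in the wrist view, and my estimate (441,-328,30) projects to (256.6,166.7). The white pod is the one meant, and the yellow one is at (338,145). I'll descend to TCP z≈92, which puts the fingertips at about 70, 4 cm above the top.

>>> send_rows([
  [[0,0,-25],[0,0,0],-1],
  [[0,0,-55],[0,0,0],-1],
  [[0,0,-85],[0,0,0],-1],
  [[0,0,-115],[0,0,0],-1],
  [[0,0,-140],[0,0,0],-1],
  [[0,0,-158],[0,0,0],-1],
  [[0,0,-168],[0,0,0],-1],
  [[0,0,-173],[0,0,0],-1],
])

```text
time: 13.25
tool_pos: [440.4, -328.2, 91.3]
tool_rot: [0.0, 1.0, 0.023, 0.0]
wrist_force: [-0.2, 0.4, -0.3]
opening: 0.006
```

>>> send_rows([
  [[0,0,0],[0,0,0],-1],
  [[0,0,0],[0,0,0],-1],
  [[0,0,0],[0,0,0],-1],
  [[0,0,0],[0,0,0],-1],
  [[0,0,0],[0,0,0],-1],
  [[0,0,0],[0,0,0],-1],
  [[0,0,0],[0,0,0],-1],
  [[0,0,0],[0,0,0],-1],
])

```text
time: 14.25
tool_pos: [440.2, -328.1, 91.4]
tool_rot: [-0.0, 1.0, 0.023, -0.0]
wrist_force: [-0.0, -0.4, 0.8]
opening: -0.001
```

```bash
python3 - <<'E'
from h import *
s=bot.read_state(); print(s["time"],np.round(s["tool_pos"],1),np.round(s["wrist_force"],1))
im=bot.camera("scene"); cv2.imwrite("pics/s7.png",cv2.resize(im[170:330,90:290,::-1],None,fx=3.5,fy=3.5))
E
```

```text
14.25 [ 440.2 -328.1   91.4] [-0.  -0.4  0.8]
```

View pics/s7.png

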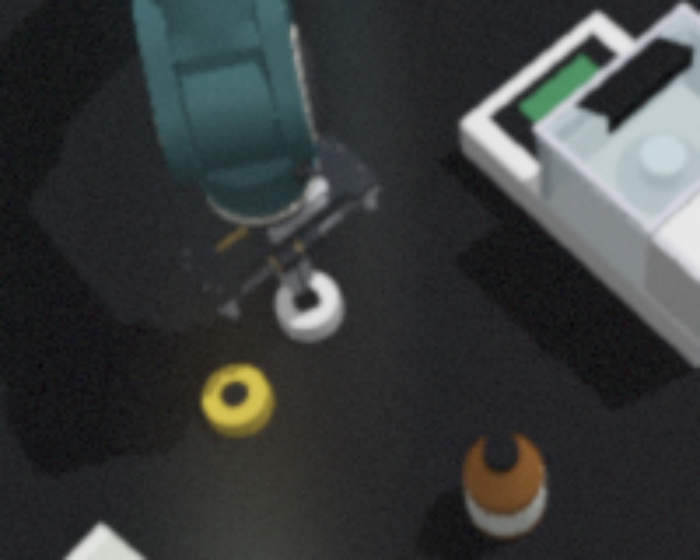

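>>> send_rows([
  [[0,0,0],[0,0,0],-1],
  [[0,0,0],[0,0,0],-1],
  [[0,0,0],[0,0,0],-1],
  [[0,0,0],[0,0,0],-1],
  [[0,0,0],[0,0,0],-1],
  [[0,0,0],[0,0,0],-1],
  [[0,0,0],[0,0,0],-1],
  [[0,0,0],[0,0,0],-1],
])

```text
time: 15.3
tool_pos: [440.2, -328.1, 91.4]
tool_rot: [-0.0, 1.0, 0.023, -0.0]
wrist_force: [0.4, -0.4, -0.0]
opening: 0.005
```

The fingertips hung over the pod for more than 2 s. Now I'll go straight up, then away.

>>> send_rows([
  [[0,0,0],[0,0,0],-1],
  [[0,0,0],[0,0,0],-1],
  [[0,0,25],[0,0,0],-1],
  [[0,0,65],[0,0,0],-1],
  [[0,0,105],[0,0,0],-1],
  [[0,0,150],[0,0,0],-1],
  [[0,0,190],[0,0,0],-1],
  [[0,0,220],[0,0,0],-1],
])

```text
time: 16.3
tool_pos: [440.3, -328.2, 313.3]
tool_rot: [0.0, 1.0, 0.023, 0.001]
wrist_force: [-0.4, -0.4, 0.1]
opening: 0.006
```

>>> send_rows([
  [[-5,-10,10],[0,0,0],-1],
  [[-20,-30,20],[0,0,0],-1],
  [[-40,-60,20],[0,0,0],-1],
  [[-60,-90,20],[0,0,0],-1],
  [[-80,-120,20],[0,0,0],-1],
  [[-95,-143,20],[0,0,0],-1],
  [[-100,-150,20],[0,0,0],-1],
  [[-100,-150,20],[0,0,0],-1],
])

```text
time: 17.3
tool_pos: [340.0, -478.0, 330.7]
tool_rot: [-0.0, 1.0, 0.023, -0.0]
wrist_force: [1.1, 1.3, 0.2]
opening: 0.006
```

```bash
python3 - <<'E'
from h import *
s=bot.read_state(); print(s["time"],np.round(s["tool_pos"],1),np.round(s["wrist_force"],1),np.abs(s["qvel"]).max())
for c in ["scene","top"]:
    im=bot.camera(c); cv2.imwrite(f"pics/{c}8.png",im[:,:,::-1])
    for q in ["push_face","wash_bottle_mid","amber_bottle_mid","jar_mid","spatula_grip"]:
        print(c,q,[(np.round(d["position"]).tolist(),round(d["p"],2)) for d in bot.spot_point(c,q)][:3])
E
```

```text
17.3 [ 340.  -478.   330.7] [1.1 1.3 0.2] 0.019252656759341857
scene push_face [([552.0, 9.0, 202.0], 0.63)]
scene wash_bottle_mid [([680.0, 335.0, 83.0], 0.71), ([559.0, 12.0, -1.0], 0.49), ([482.0, 314.0, 31.0], 0.32)]
scene amber_bottle_mid [([712.0, -303.0, 75.0], 0.7)]
scene jar_mid [([329.0, 247.0, 22.0], 0.6), ([312.0, 146.0, 22.0], 0.58), ([282.0, 349.0, 26.0], 0.51)]
scene spatula_grip [([334.0, -288.0, 10.0], 0.71)]
top push_face [([337.0, -287.0, 10.0], 0.71), ([556.0, 12.0, 205.0], 0.6)]
top wash_bottle_mid []
top amber_bottle_mid [([716.0, -299.0, 76.0], 0.83), ([561.0, 4.0, -2.0], 0.35)]
top jar_mid [([279.0, 347.0, 26.0], 0.86), ([305.0, 149.0, 31.0], 0.8), ([331.0, 254.0, 22.0], 0.53)]
top spatula_grip [([337.0, -290.0, 13.0], 0.56), ([558.0, 5.0, -4.0], 0.33)]
```

View pics/top8.png

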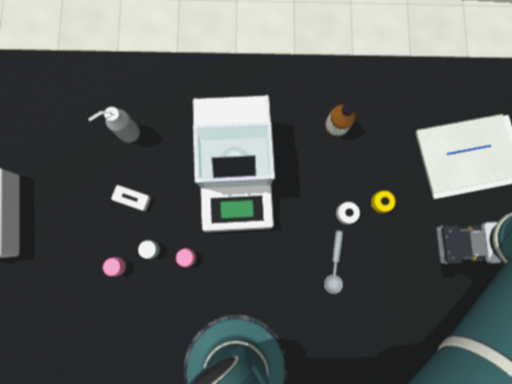

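The top view shows the lid shut, with the wedge at (234,166). The bottles, jar and spoon are where they started, and the hand is at (470,245), about 350 mm from the pod.

```bash
python3 -c "
from bench import bot
print(bot.finish_job())"
```

```text
the job is handed in; nothing more can be done
None
```

I tared the balance and handed the job in at about 17.4 s of the 51 s allowed. No verdict was reported.

- **Lid:** I pushed the face from x≈616 to x≈556 mm, until it met the end stop with about 31 N in x at the wrist (limit 60 N). The pictures afterwards show the lid flush at the front. Its travel was not read out directly; I judged it shut from the stall at the stop and those pictures. The final push-face readings were 552–556 mm, though one reading in between was off at 549 mm.
- **Round pod:** With the lid shut, I held the closed fingertips about 4 cm above the middle of the white pod for just over 2 s. The wrist force there was only about 1 N of noise, so nothing was touched. My pod position of (441, -328) mm fitted the wrist picture to within 1 px, while the networks' readings scattered by about 5 mm.
- **End state:** The hand is about 35 cm from the pod, clear of everything and at rest.
- **Bystanders:** The amber bottle, jar and spoon read within about 5 mm of their starting values, which is the networks' own error. The network missed the wash bottle in the last top picture, but it found it unmoved in the scene picture and it looks unmoved in the top picture too.

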